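# Strap down the recipe cards

### The arm

A 7-joint arm with a two-finger parallel gripper is mounted at the origin on the work surface; the furniture and walls round the work are solid. World frame = base frame: x ahead of the robot, y to its left, z up, the work surface at z = 0. Lengths are in m, angles in rad, forces in N, time in s.
With the tool pointing down it reaches from about 0.425 to 0.925 m from the base axis. Payload 6.8 kg.
Tool frame: the origin (TCP) lies on the centre line of the jaws, within the pads' length; the fingertips stand 25 mm ahead of it and the grasp point (between the pads) lies 6 mm ahead of it; z points along the fingers, y is the line along which they close (so a half turn about z gives the same grasp; the last joint's range is limited). The gripper opens to 88 mm and grips with 3 to 60 N. Pads are 20 mm wide; open, the fingers measure 115 mm over their backs; the gripper's body (75 mm by 178 mm) begins 61 mm behind the grasp point.
Start: joints at [-1.416, 0.477, 0.022, 1.555, -0.011, 1.109, -0.083], TCP at [0.175, 0.652, 0.248] pointing down, gripper open.
Joint ranges: [-2.96, 2.96], [-0.34, 2.1], [-1.41, 1.46], [0.24, 2.44], [-1.37, 4.51], [0.17, 1.92], [-2.96, 2.96]. Speed limits (rad/s): [2.39, 2.39, 3.14, 3.14, 3.14, 3.14, 3.14].

### API

Orientations are given as a unit quaternion [x, y, z, w].
In Python, from workcell import arm gives the robot as it stands.
- The arm moves only by the tool play_rows, never from a script. Its argument "steps" is a list that holds one entry, the list of rows, each a list of 7 numbers: the turn, a rotation vector about the world's x, y, z normalised to -1 to 1, where 1 is 180 degrees, then the shift along the world's x, y, z normalised to -1 to 1, where 1 is 150 mm, then the opening, from 0 (shut) to 1 (fully open). In form: [[[rx, ry, rz, x, y, z, hand], ...]]. A call has 1 to 20 rows; each row is the pose to reach, as a shift and turn from the pose commanded when the call began, turning the shorter way round; what a row does not reach only later rows make up. A row lasts 1/10 s, in which the tool goes at most 50 mm and 8.59 degrees, less where a joint would pass 70% of its speed; a pose out of reach is approached as far as the arm can. A call with a number of a shift or a turn outside -1 to 1 is refused whole. A call with a gripper value outside its range is refused whole. The fingers move at their own pace and stop on an object; "squeeze" is the grip in N (left out, the last holds). Time passes only in rows, so rows that repeat a pose let the fingers close. It gives the time, the measured TCP pose, the force, the opening and the grip force at its end, in the units of the state.
- arm.get_obs(): the state, without advancing time (a new reading comes with each control period).
- arm.get_image(name): name is "scene" or "top" or "wrist"; returns the picture (384x512x3 uint8, red, green, blue); there is no depth.
- arm.camera_info(name): a dict with "camera_matrix" (3x3 intrinsics, pixels), "R" (3x3) and "t" (3): a world point X has camera coordinates R X + t; the wrist camera has in their place "hand_eye" (4x4, takes a point from camera to tool coordinates, whose origin is the TCP and whose axes are the flange's). Camera axes: x right, y down, z forward; pixel columns grow to the right and rows downward; lengths in m; the calibration is good to about 2 mm. The wrist camera is an equidistant fisheye: a pixel r from the principal point sees the ray r / f radians off the axis. A picture is of the moment at which its call begins: read the wrist's pose just before it. camera_info takes no time and is no camera call.
- arm.sign_off(): hands the job in; it is judged then, once.
The state is a dict: "time_s": time; "qpos": joint angles; "joint_velocities": joint speeds; "joint_torque": joint torques, N m; "ee_pos": TCP position; "tool_rot": TCP orientation; "ft_force": force on the tool from outside, world axes, zero at the start; "torque": the same for the moment, N m; "gripper_width": finger opening in m; "finger_force": force on a finger pad.
Only numpy, scipy, OpenCV 4.12 (cv2) and the standard library are available. Lean on these libraries where they do the work, as an engineer would, in place of code of your own. Each camera call takes 0.05 s, during which the arm holds its last target. There are 200 camera calls.

### The job

On the table lies a grey recipe-card holder with an orange hinged flap standing open. Fold the flap over onto the cards and, holding it down, slide it along until its narrow end is fully home beneath the steel retaining lip, so that it stays shut by itself. Push it only with the fingertips or the outside of the fingers: do not pinch it or press on its grey felt underside, pick nothing up, and leave the holder about where it stands and the things beside it undisturbed.

Things in the scene. Friction and masses are not known exactly. Their poses are not given: they have to be found in the camera images.
- holder: recipe-card holder: grey steel plate 110 mm (its x) by 180 mm (its y), 8 mm high with feet, about 1.6 kg, loose on the table (a sideways push of about 10 N can shift it). Origin: centre of its underside, z up. Cards on it (98 x 72 mm) reach 16 mm above the table. The hinge is at its +y end, the lip at its -y end, so the flap closes toward the holder's -y.
- flap (a joint): hinge angle of the orange flap in rad: 0 = flat on the cards, 1.57 = upright, up to 2.2 = leaning back, away from the lip. It stays where it starts (1.3 to 2.05), but pressed flat and let go it springs up to about 0.23 rad; folding takes up to about 0.1 N m.
- carriage (a joint): how far the flap with its hinge has been slid toward the lip (holder's -y), in m: 0 to 0.030 (end stop); starts at 0 to 0.005. About 2 N of friction; it stays where it is left. The flap's end is 10 mm short of the lip at 0 and 20 mm past the lip's edge, beneath it, at 0.030. Slid too early, the flap comes down on top of the lip.
- flap_hinge (a point): the middle of the flap's hinge axis, which runs along the holder's x at holder y = +75 mm less the flap's slide, 19 mm high, and slides with the flap. It lies between two cheeks on the holder (inner faces at x = +-45 mm, y from 44 to 90 mm, tops 27 mm high).
- flap_tip (a point): middle of the flap's free end, 110 mm from the hinge axis, in the middle of its 4 mm thickness. The flap is 80 mm wide as far as 82 mm from the hinge, then a tongue 44 mm wide. Lying flat, its orange upper face is 21 mm above the table.
- rib (a point): middle of the foot of the orange push rib, at its hinge-side wall, 66 mm from the hinge axis on the flap's orange face. The rib is a bar across the flap, 64 mm long, 8 mm thick (66 to 74 mm from the hinge), 9 mm high: with the flap flat, a fingertip resting on it between hinge and rib can push against the rib toward the lip.
- lip (a point): the steel retaining lip: a bridge across the holder, this point is the middle of the lower edge on its hinge side, 23.5 mm above the table. The bar is 5 mm thick and 16 mm deep, on two posts that leave 52 mm between them; the flap passes beneath with 2.5 mm to spare. (A wall with a framed picture stands close behind the table, on its far side.)
- lining: grey felt on the flap's underside (the face that comes down on the cards), not to be pressed on; origin at the middle of the hinge axis; it moves with the flap
- highlighter: yellow highlighter pen with black cap, 16 x 118 x 14 mm, lying loose beside the holder on its -x side; origin at the middle of its underside; not to be disturbed
- matchbox: small matchbox 36 x 53 x 14 mm, loose beside the holder on its -x side; origin at the middle of its underside; not to be disturbed
- earbud_case: black earbud case 48 x 65 x 28 mm, loose beyond the lip end of the holder; origin at the middle of its underside; not to be disturbed
Not all that is in view belongs to the job. Of the things that look like the holder, the larger one is meant.

How it is judged:
At the end, for the whole second after the job is handed in: flap shut (hinge under 0.07 rad) and slid at least 24 mm of its 30 mm travel, its end more than 10 mm beneath the lip; holder flat and still, within 30 mm of where it stood; bystanders within 25 mm of where they lay, none lifted 15 mm (value of joint flap below 0.07 rad and value of joint carriage above 0.024 m and z of flap_tip in the frame of holder below 0.0235 m and y of flap_tip in the frame of lip below -0.01 m and distance of holder from where it was at the start of the episode below 0.03 m and height (world z) of holder below 0.005 m and angle between holder's own z axis and vertical below 0.03 rad and linear speed of holder below 0.02 m/s and not ((distance of highlighter from where it was at the start of the episode above 0.025 m or height (world z) of highlighter above 0.015 m) or (distance of matchbox from where it was at the start of the episode above 0.025 m or height (world z) of matchbox above 0.015 m) or (distance of earbud_case from where it was at the start of the episode above 0.025 m or height (world z) of earbud_case above 0.015 m))); the robot touches nothing.
It fails at once if the holder is lifted, tipped or shoved more than 40 mm (height (world z) of holder above 0.01 m or angle between holder's own z axis and vertical above 0.1 rad or distance of holder from where it was at the start of the episode above 0.04 m).
It fails at once if a thing beside the holder is moved more than 25 mm or lifted 15 mm ((distance of highlighter from where it was at the start of the episode above 0.025 m or height (world z) of highlighter above 0.015 m) or (distance of matchbox from where it was at the start of the episode above 0.025 m or height (world z) of matchbox above 0.015 m) or (distance of earbud_case from where it was at the start of the episode above 0.025 m or height (world z) of earbud_case above 0.015 m)).
It fails at once if the flap is pinched: a finger presses on its felt underside (over 2 N) (contact force between the fingers and lining above 2 N).
It also fails if it takes over 43 s, if anything falls off the work surface, if the arm or the gripper's body presses on something with over 40 N, if the wrist force passes 120 N, or if a joint passes its speed limit or range.

## Working session

There is one attempt and no reset: what is moved stays moved. The work goes in short steps, Python scripts to look and compute and a tool call to move; the robot and the scene stay as the last step left them, time stands still between calls to the robot, and variables do not carry over. Pictures are saved under pics/ and viewed, at most 10 in all, crops included, and the job is handed in when it is done.

Besides the shell and the picture viewer there is one more tool, called after "Emit:" as name(argument=value, ...), one argument or row to a line, values as JSON. play_rows: Moves the arm, as the interface text tells. Scaled input: -1 to 1 covers 150 mm each way for a shift and 180 degrees each way for a turn. Its arguments: {"type":"object","properties":{"steps":{"type":"array"},"squeeze":{"type":"number"}},"required":["steps"]}

```bash
mkdir -p pics
cat > h.py <<'E'
import numpy as np, cv2
from workcell import arm
def ray(n,u,v):
    c=arm.camera_info(n);K=np.array(c["camera_matrix"]);R=np.array(c["R"]);t=np.array(c["t"])
    return -R.T@t, R.T@np.linalg.solve(K,[u,v,1.])
def onz(n,u,v,z):
    o,d=ray(n,u,v); return o+d*(z-o[2])/d[2]
def proj(n,X):
    c=arm.camera_info(n);p=np.array(c["camera_matrix"])@(np.array(c["R"])@np.array(X)+np.array(c["t"]));return p[:2]/p[2]
def tri(u1,u2,a="scene",b="top"):
    o1,d1=ray(a,*u1);o2,d2=ray(b,*u2)
    s=np.linalg.lstsq(np.c_[d1,-d2],o2-o1,rcond=None)[0]
    p,q=o1+s[0]*d1,o2+s[1]*d2; return (p+q)/2,np.linalg.norm(p-q)
E
python3 - <<'E'
from h import *
a=[arm.get_image(n) for n in("scene","top")]
for n,i in zip(("scene","top"),a):
    cv2.imwrite(f"pics/{n}0.png",cv2.resize(i[:,:,::-1],(800,600),interpolation=cv2.INTER_CUBIC)); np.save(f"pics/{n}0",i)
    c=arm.camera_info(n);R=np.array(c["R"]);print(n,-R.T@c["t"],R[2])
print(arm.get_obs())
E
```

```text
scene [ 0.17776249 -0.54322052  0.67358699] [ 0.35525722  0.63772872 -0.68344304]
top [0.39162059 0.01399982 0.95548631] [ 1.02000916e-01 -6.89904733e-04 -9.94784066e-01]
{'time_s': 0.1, 'qpos': array([-1.41611719,  0.47770017,  0.02232829,  1.55631704, -0.0115054 ,
        1.10932074, -0.08310331]), 'joint_velocities': array([-1.06720082e-06, -2.89404959e-03,  3.81921895e-04, -3.28067140e-03,
       -1.01641926e-03,  1.76392696e-05, -3.85292804e-04]), 'joint_torque': array([ 4.61159696e-03, -5.84093678e+01,  1.54019192e+00, -2.73314095e+01,
       -5.41939598e-02,  1.30857059e-02,  4.08735923e-05]), 'ee_pos': array([0.17521037, 0.65134997, 0.24680523]), 'tool_rot': array([ 1.30998218e-01,  9.91382274e-01, -8.06964630e-04, -5.35287180e-05]), 'ft_force': array([ 0.56887662,  1.10269447, -0.40535431]), 'torque': array([-0.01664498, -0.00265091, -0.01025271]), 'finger_force': 0.0, 'gripper_width': 0.08750310310217985}
```

View pics/scene0.png

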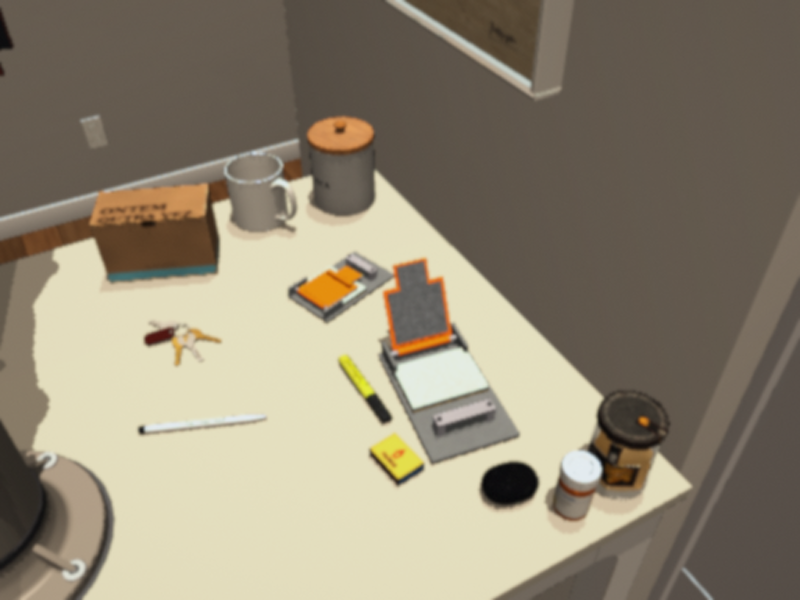

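View pics/top0.png

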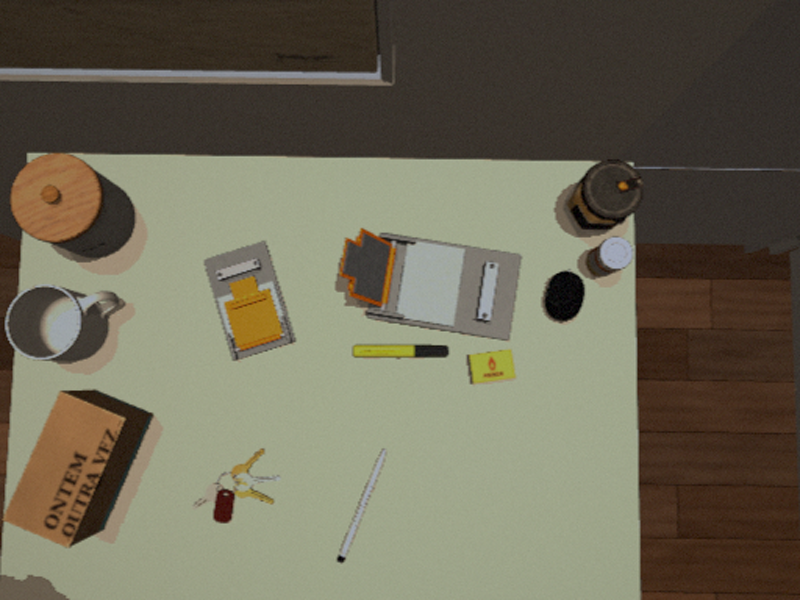

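Scene picture: the candidates are the large holder with its flap standing (top ≈ (445,285), scene ≈ (450,390)) and the small, already closed holder (top ≈ (250,300), scene ≈ (340,285)). I choose the large one. The highlighter, matchbox and earbud case lie at top (400,351), (491,366) and (564,296).

Run:
```python
from h import *
s=512/800
for nm,u,z in [("lipR_up",(521,253),.008),("lipR_dn",(508,339),.008),("hl_l",(353,351),.014),("hl_r",(448,351),.014),("mb",(491,366),.014),("ear",(564,296),.028),("cheekup",(381,234),.027),("cheekdn",(367,314),.027),("lip_a",(487,262),.0285),("lip_b",(483,321),.0285),("small",(250,300),.02),("tableback",(300,156),0)]:
    print(nm,onz("top",u[0]*s,u[1]*s,z).round(3))
# plate fit: grey steel/cards region
i=np.load("pics/top0.npy"); c=i[140:225,210:345]
cv2.imwrite("pics/topcrop.png",cv2.resize(c[:,:,::-1],None,fx=5.5,fy=5.5,interpolation=cv2.INTER_CUBIC))
i=np.load("pics/scene0.npy"); c=i[160:300,230:340]
cv2.imwrite("pics/scenecrop.png",cv2.resize(c[:,:,::-1],None,fx=4.2,fy=4.2,interpolation=cv2.INTER_CUBIC))
```

```text
lipR_up [ 0.553 -0.144  0.008]
lipR_dn [ 0.445 -0.128  0.008]
hl_l [0.427 0.065 0.014]
hl_r [ 0.429 -0.053  0.014]
mb [ 0.411 -0.106  0.014]
ear [ 0.498 -0.193  0.028]
cheekup [0.571 0.032 0.027]
cheekdn [0.472 0.048 0.027]
lip_a [ 0.538 -0.099  0.028]
lip_b [ 0.465 -0.094  0.028]
small [0.487 0.193 0.02 ]
tableback [0.677 0.139 0.   ]
```

View pics/topcrop.png

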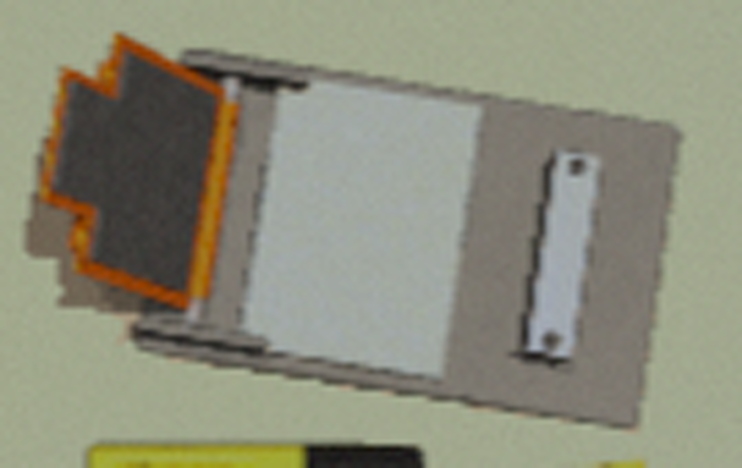

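View pics/scenecrop.png

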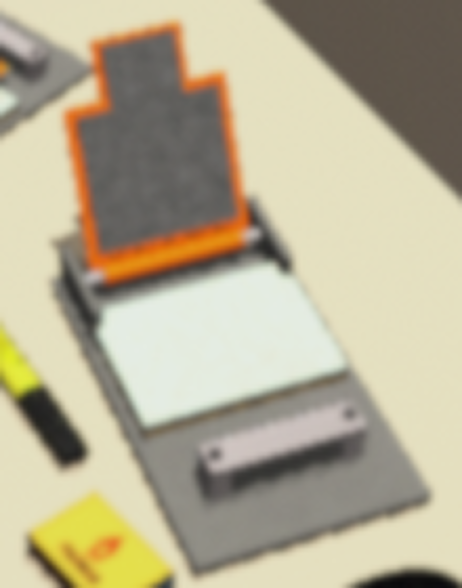

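Crops: the flap leans back with its felt side facing the lip. In the top crop the tip corners are (65,70) and (45,198), and in the scene crop (180,25) and (93,42). The lip and cards are clear.

Run:
```python
from h import *
T=lambda u,v:(210+u/5.5-.4,140+v/5.5-.4)
S=lambda u,v:(230+u/4.2-.4,160+v/4.2-.4)
a=onz("top",*T(680,128),.008);b=onz("top",*T(634,428),.008)
print(a,b,np.linalg.norm(a-b))
a2=onz("scene",*S(430,497),.008);b2=onz("scene",*S(198,573),.008);print(a2,b2,np.linalg.norm(a2-b2))
d=(a-b)+(a2-b2);ex=d/np.linalg.norm(d);ey=np.array([-ex[1],ex[0],0]);yaw=np.degrees(np.arctan2(ex[1],ex[0]))
o=(a+b+a2+b2)/4+.09*ey;o[2]=0;print("o",o.round(4),"yaw",yaw)
H=lambda p:np.array([(p-o)@ex,(p-o)@ey,p[2]]).round(4)
for n,s,t in[("tip+",(180,25),(65,70)),("tip-",(93,42),(45,198)),("sh+",(222,75),(120,38)),("sh-",(66,112),(82,270))]:
    p,e=tri(S(*s),T(*t));print(n,H(p),e.round(4))
for n,u in[("lip+",(578,155)),("lip-",(552,355))]: print(n,H(onz("top",*T(*u),.0285)))
hg=o+.075*ey;print("hinge",hg)
for th in(1.5,1.7,1.8,1.9,2.0):
    tip=o+ey*(.075-.11*np.cos(th));tip[2]=.019+.11*np.sin(th);print(th,(np.array(proj("top",tip))-[209.6,139.6])*5.5,(np.array(proj("scene",tip))-[229.6,159.6])*4.2)
```

```text
[ 0.55151537 -0.14358724  0.008     ] [ 0.44395782 -0.12717293  0.008     ] 0.10880283666875946
[ 0.54847532 -0.14656106  0.008     ] [ 0.44264337 -0.13243276  0.008     ] 0.10677083189482107
o [ 0.5094 -0.0483  0.    ] yaw -8.145463813867503
tip+ [0.0233 0.1226 0.1123] 0.0006
tip- [-0.019   0.1219  0.115 ] 0.0
sh+ [0.0401 0.1089 0.0885] 0.001
sh- [-0.0372  0.1085  0.0899] 0.0001
lip+ [ 0.0362 -0.0516  0.0285]
lip- [-0.0346 -0.0528  0.0285]
hinge [0.52002629 0.02589691 0.        ]
1.5 [225.26807406 159.67432957] [178.64642588  81.44166522]
1.7 [155.75291723 149.03265257] [159.63358413  52.57761714]
1.8 [121.76808873 144.62950828] [150.47288382  41.65142753]
1.9 [ 88.9208884  140.91660103] [141.68061412  33.15581442]
2.0 [ 57.64637674 137.93683432] [133.34697331  27.11362834]
```

Emit:
play_rows(
  steps=[
    [[0,0,-0.045,0.2,-0.3,0.25,0],[0,0,-0.09,0.4,-0.6,0.3,0],[0,0,-0.135,0.6,-0.8,0.3,0],[0,0,-0.18,0.72,-1,0.3,0],[0,0,-0.2,0.72,-1,0.3,0]],
  ],
  squeeze=20,
)

```text
time_s: 0.6
ee_pos: [0.289, 0.4958, 0.2931]
tool_rot: [0.438, 0.899, -0.0, 0.001]
ft_force: [-0.3, 0.4, 0.1]
gripper_width: 0.0515
finger_force: 0.0
```

Emit:
play_rows(
  steps=[
    [[0,0,-0.04,0.15,-0.25,0,0],[0,0,-0.08,0.3,-0.5,0,0],[0,0,-0.12,0.45,-0.75,0,0],[0,0,-0.16,0.6,-1,0,0]],
  ],
)

```text
time_s: 1.0
ee_pos: [0.3738, 0.3501, 0.2924]
tool_rot: [0.644, 0.765, -0.0, -0.0]
ft_force: [0.6, 0.3, 0.3]
gripper_width: 0.0192
finger_force: 0.0
```

Emit:
play_rows(
  steps=[
    [[0,0,-0.04,0.15,-0.25,0,0],[0,0,-0.08,0.3,-0.5,0,0],[0,0,-0.1,0.45,-0.75,0,0],[0,0,-0.102,0.6,-1,0,0],[0,0,-0.102,0.6,-1,0,0]],
  ],
)

```text
time_s: 1.5
ee_pos: [0.4658, 0.1956, 0.2928]
tool_rot: [0.759, 0.651, -0.0, 0.001]
ft_force: [-0.3, 0.7, 0.2]
gripper_width: 0.0004
finger_force: 0.0
```

Emit:
play_rows(
  steps=[
    [[0,0,0,0.2,-0.3,0,0],[0,0,0,0.3,-0.55,0,0],[0,0,0,0.44,-0.63,0,0],[0,0,0,0.44,-0.63,-0.2,0],[0,0,0,0.44,-0.63,-0.2,0],[0,0,0,0.44,-0.63,-0.2,0]],
  ],
)

```text
time_s: 2.1
ee_pos: [0.5285, 0.108, 0.2623]
tool_rot: [0.756, 0.655, -0.001, -0.0]
ft_force: [0.3, 0.2, 1.5]
gripper_width: 0.0004
finger_force: 0.0
```

Emit:
play_rows(
  steps=[
    [[0,0,0,0,0,-0.3,0],[0,0,0,0,0,-0.6,0],[0,0,0,0,0,-0.85,0],[0,0,0,0,0,-1,0],[0,0,0,0,0,-1,0],[0,0,0,0,0,-1,0]],
  ],
)

```text
time_s: 2.7
ee_pos: [0.53, 0.1082, 0.1139]
tool_rot: [0.756, 0.655, 0.001, 0.0]
ft_force: [0.1, 0.7, -0.6]
gripper_width: 0.0005
finger_force: 0.0
```

Run:
```python
from h import *
s=arm.get_image("scene")[130:320,200:370];t=arm.get_image("top")[90:280,180:350]
cv2.imwrite("pics/p1.png",cv2.resize(np.hstack([s,t])[:,:,::-1],(800,447)))
print(arm.get_obs()["ee_pos"])
```

```text
[0.53066608 0.10807395 0.11464021]
```

View pics/p1.png

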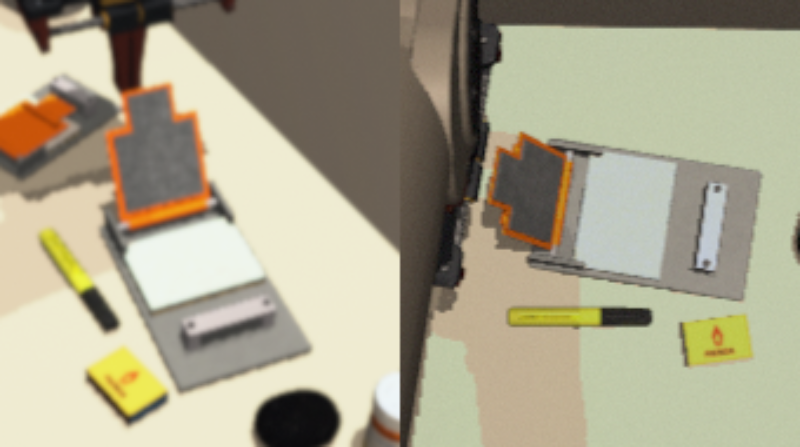

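Fingers (scene half ≈ (125,60)) stand just behind the flap tip (≈ (148,90)) with everything undisturbed. I'll fold with the fingertips on the tongue beyond the rib, which keeps the force on the carriage low.

Emit:
play_rows(
  steps=[
    [[0,0,0,-0.01,-0.08,0.08,0],[0,0,0,-0.022,-0.152,0.113,0],[0,0,0,-0.03,-0.2,0.125,0],[0,0,0,-0.036,-0.25,0.13,0],[0,0,0,-0.043,-0.3,0.135,0],[0,0,0,-0.05,-0.35,0.14,0],[0,0,0,-0.057,-0.4,0.145,0],[0,0,0,-0.063,-0.44,0.15,0],[0,0,0,-0.068,-0.475,0.153,0],[0,0,0,-0.076,-0.53,0.148,0],[0,0,0,-0.084,-0.58,0.143,0],[0,0,0,-0.091,-0.634,0.137,0],[0,0,0,-0.091,-0.634,0.137,0]],
  ],
)

```text
time_s: 4.1
ee_pos: [0.5153, 0.0107, 0.1331]
tool_rot: [0.757, 0.654, -0.0, 0.0]
ft_force: [0.6, -0.6, 0.1]
gripper_width: 0.0005
finger_force: 0.0
```

Run:
```python
from h import *
s=arm.get_image("scene")[130:320,200:370];t=arm.get_image("top")[90:280,180:350]
cv2.imwrite("pics/p2.png",cv2.resize(np.hstack([s,t])[:,:,::-1],(800,447)))
o=arm.get_obs();print(o["ee_pos"],o["ft_force"])
```

```text
[0.51564915 0.01198811 0.1331651 ] [0.80558043 1.04103417 0.58971972]
```

View pics/p2.png

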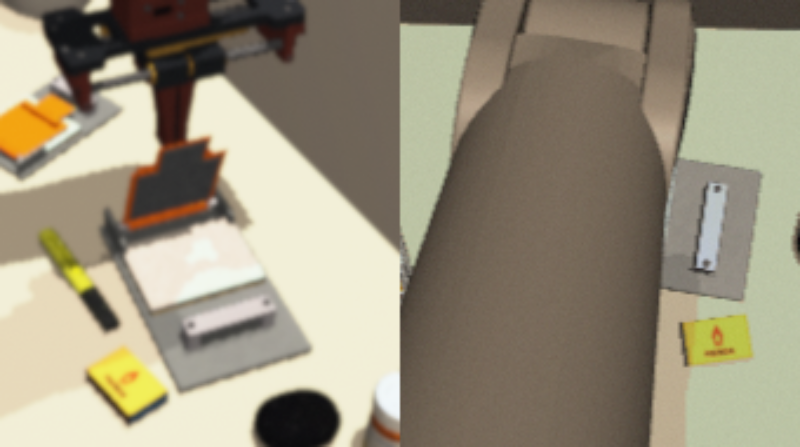

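The flap is past upright, leaning forward ahead of the fingertips. The tongue end is at scene half ≈ (215,150) and nothing else has moved.

Emit:
play_rows(
  steps=[
    [[0,0,0,-0.007,-0.05,-0.018,0],[0,0,0,-0.014,-0.1,-0.038,0],[0,0,0,-0.021,-0.145,-0.059,0],[0,0,0,-0.028,-0.19,-0.09,0],[0,0,0,-0.034,-0.235,-0.12,0],[0,0,0,-0.04,-0.277,-0.153,0],[0,0,0,-0.045,-0.31,-0.195,0],[0,0,0,-0.05,-0.345,-0.237,0],[0,0,0,-0.054,-0.376,-0.279,0],[0,0,0,-0.057,-0.4,-0.325,0],[0,0,0,-0.06,-0.422,-0.374,0],[0,0,0,-0.062,-0.435,-0.41,0],[0,0,0,-0.064,-0.449,-0.446,0],[0,0,0,-0.065,-0.452,-0.47,0],[0,0,0,-0.065,-0.455,-0.5,0],[0,0,0,-0.065,-0.455,-0.5,0]],
  ],
)

```text
time_s: 5.8
ee_pos: [0.5058, -0.0557, 0.0577]
tool_rot: [0.756, 0.655, -0.0, -0.0]
ft_force: [-0.7, -0.3, 0.8]
gripper_width: 0.0002
finger_force: 0.1
```

Run:
```python
from h import *
s=arm.get_image("scene")[130:320,200:370];t=arm.get_image("wrist")
cv2.imwrite("pics/p3.png",np.hstack([cv2.resize(s,(360,402)),cv2.resize(t,(440,402))])[:,:,::-1])
o=arm.get_obs();print(o["ee_pos"],o["ft_force"])
```

```text
[ 0.5058846  -0.0556483   0.05811659] [ 0.17673228  0.00714366 -0.14223324]
```

View pics/p3.png

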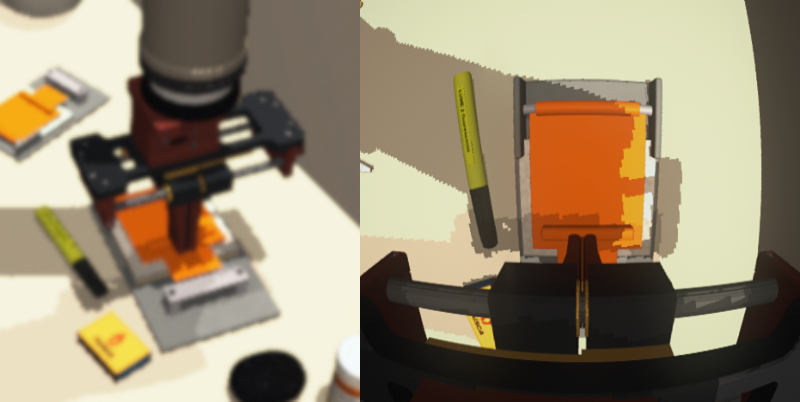

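Scene and wrist views show the flap nearly flat, tongue in front of the lip and not on it, with the fingers just beyond the rib (wrist ≈ (585,232)). Next I lift, move back between hinge and rib, and press.

Emit:
play_rows(
  steps=[
    [[0,0,0,0,0,0.1,0],[0,0,0,0,0,0.2,0],[0,0,0,0,0,0.31,0],[0,0,0,0,0,0.31,0],[0,0,0,0.018,0.12,0.31,0],[0,0,0,0.035,0.244,0.31,0],[0,0,0,0.035,0.244,0.31,0],[0,0,0,0.035,0.244,0.2,0],[0,0,0,0.035,0.244,0.1,0],[0,0,0,0.035,0.244,0.03,0],[0,0,0,0.035,0.244,0,0],[0,0,0,0.035,0.244,-0.03,0],[0,0,0,0.035,0.244,-0.06,0],[0,0,0,0.035,0.244,-0.08,0],[0,0,0,0.035,0.244,-0.08,0]],
  ],
)

```text
time_s: 7.4
ee_pos: [0.5114, -0.0197, 0.0463]
tool_rot: [0.756, 0.654, 0.0, 0.0]
ft_force: [-0.4, -1.6, 1.6]
gripper_width: 0.0006
finger_force: 0.8
```

Run:
```python
from h import *
s=arm.get_image("scene")[130:320,200:370];t=arm.get_image("wrist")
cv2.imwrite("pics/p4.png",np.hstack([cv2.resize(s,(360,402)),cv2.resize(t,(440,402))])[:,:,::-1])
o=arm.get_obs();print(o["ee_pos"],o["ft_force"])
```

```text
[ 0.51143796 -0.01942807  0.04641687] [ 0.53966372 -0.7329708  -0.19352416]
```

View pics/p4.png

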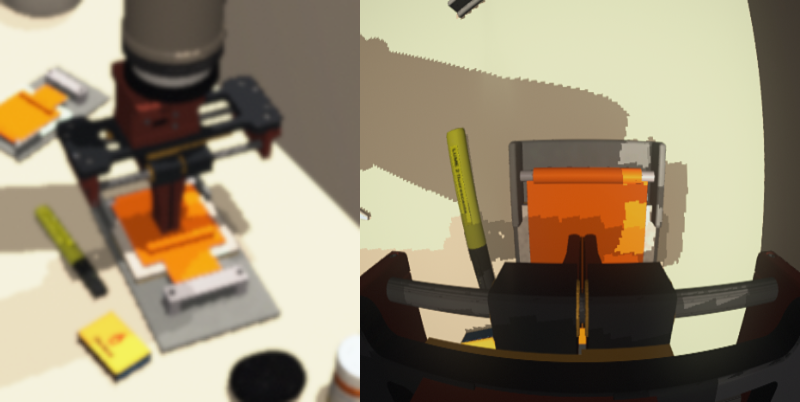

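Fingers now sit between hinge and rib, with the tongue just short of the lip (scene half ≈ (215,275)). Pressing lightly further.

Emit:
play_rows(
  steps=[
    [[0,0,0,0,0,-0.007,0],[0,0,0,0,0,-0.014,0],[0,0,0,0,0,-0.014,0],[0,0,0,0,0,-0.014,0]],
  ],
)

```text
time_s: 7.9
ee_pos: [0.5115, -0.0194, 0.0457]
tool_rot: [0.756, 0.654, 0.001, -0.0]
ft_force: [-6.9, 0.3, 20.0]
gripper_width: 0.0002
finger_force: 10.4
```

Emit:
play_rows(
  steps=[
    [[0,0,0,0,0,0.007,0],[0,0,0,0,0,0.007,0],[0,0,0,-0.003,-0.02,0.007,0],[0,0,0,-0.006,-0.04,0.007,0],[0,0,0,-0.009,-0.06,0.007,0],[0,0,0,-0.011,-0.08,0.007,0],[0,0,0,-0.014,-0.1,0.007,0],[0,0,0,-0.014,-0.1,0.007,0]],
  ],
)

```text
time_s: 8.7
ee_pos: [0.5095, -0.0338, 0.0458]
tool_rot: [0.756, 0.655, 0.001, -0.0]
ft_force: [-1.3, 0.9, 8.9]
gripper_width: 0.0002
finger_force: 3.8
```

Emit:
play_rows(
  steps=[
    [[0,0,0,-0.003,-0.02,0,0],[0,0,0,-0.006,-0.04,0,0],[0,0,0,-0.009,-0.06,0,0],[0,0,0,-0.011,-0.08,0,0],[0,0,0,-0.014,-0.1,0,0],[0,0,0,-0.014,-0.1,0,0]],
  ],
)

```text
time_s: 9.3
ee_pos: [0.5077, -0.048, 0.0458]
tool_rot: [0.756, 0.655, 0.001, -0.0]
ft_force: [0.1, 3.3, 6.4]
gripper_width: 0.0005
finger_force: 3.4
```

Run:
```python
from h import *
s=arm.get_image("scene")[130:320,200:370];t=arm.get_image("wrist")
cv2.imwrite("pics/p5.png",np.hstack([cv2.resize(s,(360,402),interpolation=cv2.INTER_CUBIC),cv2.resize(t,(440,402))])[:,:,::-1])
o=arm.get_obs();print(o["ee_pos"],o["ft_force"])
```

```text
[ 0.50773024 -0.04798185  0.0458178 ] [-0.26615056  2.85069592  6.42491299]
```

View pics/p5.png

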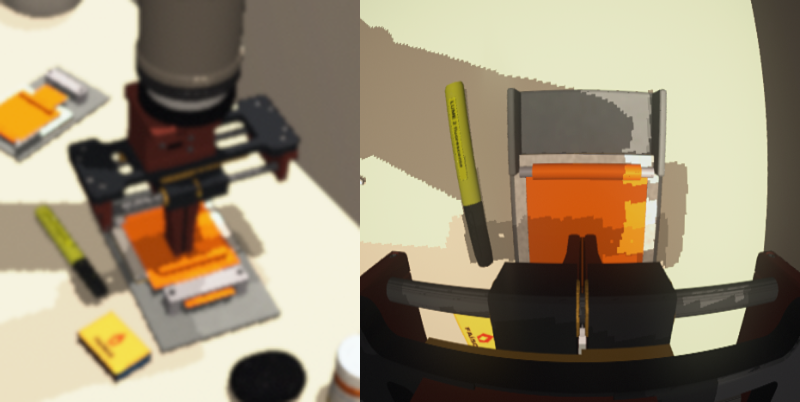

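The tongue has passed beneath the lip, with orange showing on its far side (≈ (210,300)), and the holder is unmoved. Push gently to the stop.

Emit:
play_rows(
  steps=[
    [[0,0,0,-0.002,-0.012,0,0],[0,0,0,-0.003,-0.024,0,0],[0,0,0,-0.004,-0.03,0,0],[0,0,0,-0.004,-0.03,0,0]],
  ],
)

```text
time_s: 9.8
ee_pos: [0.5075, -0.0522, 0.0458]
tool_rot: [0.755, 0.655, 0.001, -0.0]
ft_force: [1.0, 4.3, 6.0]
gripper_width: 0.0004
finger_force: 2.9
```

Emit:
play_rows(
  steps=[
    [[0,0,0,-0.002,-0.012,0,0],[0,0,0,-0.003,-0.024,0,0],[0,0,0,-0.004,-0.03,0,0],[0,0,0,-0.004,-0.03,0,0]],
  ],
)

```text
time_s: 10.2
ee_pos: [0.5069, -0.0568, 0.0458]
tool_rot: [0.756, 0.655, 0.001, -0.0]
ft_force: [0.2, 3.4, 5.5]
gripper_width: 0.0005
finger_force: 2.6
```

Emit:
play_rows(
  steps=[
    [[0,0,0,-0.001,-0.008,0,0],[0,0,0,-0.002,-0.014,0,0],[0,0,0,-0.002,-0.014,0,0]],
  ],
)

```text
time_s: 10.5
ee_pos: [0.5069, -0.0571, 0.0457]
tool_rot: [0.755, 0.656, 0.002, -0.001]
ft_force: [-0.1, 7.6, 4.4]
gripper_width: 0.0008
finger_force: 4.8
```

Run:
```python
from h import *
s=arm.get_image("scene")[190:310,240:350];t=arm.get_image("wrist")
cv2.imwrite("pics/p6.png",np.hstack([cv2.resize(s,(440,480),interpolation=cv2.INTER_CUBIC),cv2.resize(t,(360,480))])[:,:,::-1])
```

```text
(no output)
```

View pics/p6.png

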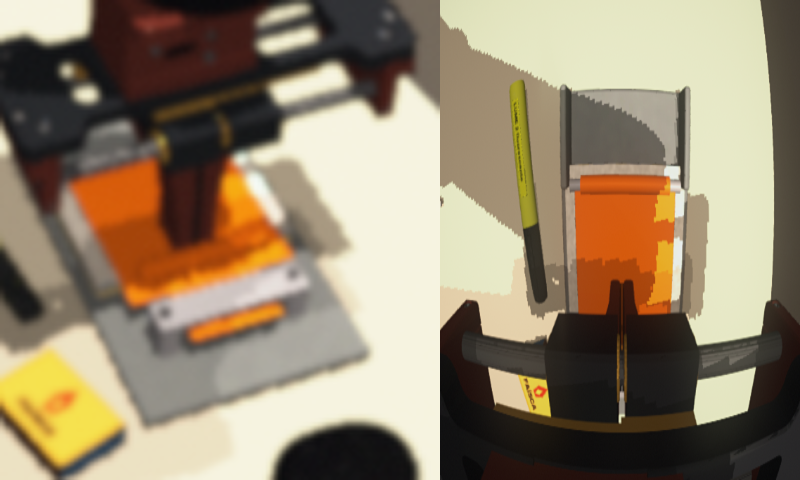

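The end stop is reached: force rose and motion stalled. The tongue shows through beneath the lip (≈ (235,322)). Back off the rib and lift away.

Emit:
play_rows(
  steps=[
    [[0,0,0,0.003,0.02,0,0],[0,0,0,0.004,0.03,0.01,0],[0,0,0,0.004,0.03,0.05,0],[0,0,0,0.004,0.03,0.2,0],[0,0,0,0.004,0.03,0.5,0],[0,0,0,0.004,0.03,0.8,0],[0,0,0,0.004,0.03,1,0],[0,0,0,0.004,0.03,1,0]],
  ],
)

```text
time_s: 11.4
ee_pos: [0.5084, -0.0563, 0.1993]
tool_rot: [0.756, 0.654, 0.003, 0.002]
ft_force: [-0.5, 0.5, -0.7]
gripper_width: 0.0003
finger_force: 0.0
```

Emit:
play_rows(
  steps=[
    [[0,0,0,0,0.3,0.3,0],[0,0,0,0,0.6,0.5,0],[0,0,0,0,0.9,0.5,0],[0,0,0,0,1,0.5,0],[0,0,0,0,1,0.5,0]],
  ],
)

```text
time_s: 11.9
ee_pos: [0.5054, 0.0987, 0.2696]
tool_rot: [0.754, 0.657, -0.0, -0.001]
ft_force: [0.1, 0.1, -0.1]
gripper_width: 0.0003
finger_force: 0.0
```

Run:
```python
from h import *
i=arm.get_image("scene");hsv=cv2.cvtColor(i,cv2.COLOR_RGB2HSV)
m=cv2.inRange(hsv,(5,150,120),(20,255,255));m[:,:235]=0;m[:190]=0;m[:,345:]=0
n,l,st,ce=cv2.connectedComponentsWithStats(m)
ey=np.array([.1417,.9899,0]);ex=np.array([.9899,-.1417,0]);o=np.array([.5094,-.0483,0])
for k in range(1,n):
    if st[k,4]<8: continue
    ys,xs=np.where(l==k);P=np.array([onz("scene",x,y,.021) for x,y in zip(xs,ys)])-o
    print(st[k],"x",(P@ex).min().round(4),(P@ex).max().round(4),"y",(P@ey).min().round(4),(P@ey).max().round(4))
```

```text
[ 258  224   55   42 1427] x -0.0408 0.0406 y -0.0385 0.0493
[288 265  23   9  69] x -0.0206 0.0234 y -0.0653 -0.059
[251 288   8   5  25] x -0.095 -0.0816 y -0.0799 -0.0727
```

```bash
python3 -c "
from workcell import arm
print(arm.sign_off())"
```

```text
the job is handed in; nothing more can be done
None
```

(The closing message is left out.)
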